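Unclamp the drilled tube block and put it in the tray

ROBOT

A 6-joint arm with a two-finger parallel gripper is mounted at the origin on a cart in front of the work surface, level with it; the furniture and walls round the work are solid. World frame = base frame: x ahead of the robot, y to its left, z up, the work surface at z = 0. Lengths are in mm, angles in rad, forces in N, time in s.
With the tool pointing down it reaches from about 275 to 750 mm from the base axis. Payload 10.2 kg.
Tool frame: the origin (TCP) lies between the finger pads; the fingertips stand 17 mm ahead of it and the grasp point (between the pads) lies 2 mm behind it (tips_ahead is the distance from the TCP to the fingertips, in mm); z points along the fingers, y is the line along which they close (so a half turn about z gives the same grasp; the last joint's range is limited). The gripper opens to 85 mm and grips with 20 to 120 N. Pads are 22 mm wide; open, the fingers measure 114 mm over their backs; the gripper's body (76 mm by 85 mm) begins 54 mm behind the grasp point. The pads swing forward as they close: fully open they stand 13 mm farther back than shut.
Start: joints at [0.921, 0.313, 1.498, -0, 1.331, -0.223], TCP at [217.342, 477.906, 248.294] pointing down, gripper open.
Joint ranges: [-2.94, 2.94], [-0.97, 2.17], [0.19, 2.56], [-1.23, 4.37], [0.02, 3.11], [-2.88, 2.88]. Speed limits (rad/s): [2.39, 2.39, 3.01, 3.14, 3.14, 3.14].

INTERFACE

Orientations are given as a unit quaternion [w, x, y, z].
In Python, from rig import sense, capture, finish_job, boxes_of, tips_ahead gives the robot as it stands.
- The arm moves only by the tool drive_tool, never from a script. Its argument "commands" is text: rows parted by semicolons, each of 7 numbers parted by spaces: the shift along the world's x, y, z in units of 0.1 m (1.0 is 0.1 m), then the turn, a rotation vector about the world's x, y, z in units of pi/4 rad (1.0 is pi/4 rad), then the opening in per cent of the stroke, from 0 (shut) to 100 (fully open). A call has 1 to 20 rows; each row shifts and turns the commanded pose from where the row before left it; what a row does not reach is not made up. A row lasts 1/12 s, in which the tool goes at most 41.7 mm and 7.16 degrees, less where a joint would pass 70% of its speed; a pose out of reach is approached as far as the arm can. A call with a number of a shift or a turn outside -1 to 1 is refused whole. A call with a gripper value outside its range is refused whole. The fingers move at their own pace and stop on an object; "force" is the grip in N (left out, the last holds). Time passes only in rows, so rows that do not move let the fingers close. It gives the time, the measured TCP pose, the force, the opening and the grip force at its end, in the units of the state.
- sense(): the state, without advancing time (a new reading comes with each control period).
- capture(name): name is "scene" or "top"; returns a dict with "pixels" (384x512x3 uint8, blue, green, red), "fov_y" (degrees; the focal length in pixels is half the picture's height over the tangent of half this angle, whatever the lens; pixels are square), "cx", "cy" (the principal point, pixels), "position" and "attitude" of the camera in the world. Camera axes: x right, y down, z forward; pixel columns grow to the right and rows downward; lengths in mm; the calibration is good to about 2 mm. A picture is of the moment at which its call begins. There is no depth.
- finish_job(): hands the job in; it is judged then, once.
Trained networks look in a picture, given as the dict that the camera call returned (one of the last four; its "shot" number tells which), for a name from the list of things; names that differ only in an ending like _2 or _b are one class to them, and where a whole thing is asked for, a point or a joint stands for the part that bears it (a point fixed in the world has none). Each returns a list of dicts, best first, with "confidence" (0 to 1); they miss things now and then, are a little off and sometimes report something else, mostly with a low value. They report only what shows in the picture. A call takes as long as a camera call. They do not tell look-alikes from the thing itself.
- boxes_of(picture, name): "position" ([column, row] in pixels, amid what is visible of it).
The state is a dict: "time_s": time; "joints": joint angles; "dq": joint speeds; "tau": joint torques, N m; "eef_pos": TCP position; "ee_rot": TCP orientation; "force": force on the tool from outside, world axes, zero at the start; "wrist_torque": the same for the moment, N m; "grip_width": opening from 0.0 (shut) to 1.0 (fully open); "grip_force": force on a finger pad.
Only numpy, scipy, OpenCV 4.12 (cv2) and the standard library are available. Lean on these libraries where they do the work, as an engineer would, in place of code of your own. Each camera call takes 0.05 s, during which the arm holds its last target. There are 200 camera calls.

TASK

The drilled aluminium tube block in the bench vise is finished. Pull the vise's sliding jaw wide open by its black knob while the block stays in the vise, then lift the block out and set it down gently, upright, flat on the floor of the steel tray. Leave the jaw open, and leave the undrilled block on the bench where it stands.

Things in the scene. Friction and masses are not known exactly. Their poses are not given: they have to be found in the camera images.
- block_center (a point): Centre of the finished block: aluminium, 50 (x) x 40 (y) x 60 mm high, four 11 mm bores in its top, a groove 7 mm deep along the foot of its -x face, about 0.3 kg. It starts in the vise on a bed 15 mm above the worktop (top at 75 mm), axes as the vise's. The jaws, 45 mm high, touch only its x faces; the y faces are free to grip. It stands by itself once the jaw is open.
- jaw_knob (a point): Centre of the upright black knob, 24 mm across, 32 mm high (56 to 88 mm above the worktop), on the sliding jaw, 70 mm from the block's centre when shut. Its axes are the vise's; the jaw opens straight towards its -x (roughly to the robot). The grey vise, 225 x 90 mm, is fixed; its end stop, 41 mm high, is 146 mm from the block's centre on the -x side.
- vise_jaw (a joint): Travel of the sliding jaw in m: 0 = shut on the block, 0.045 = fully open at its stop. It slides stiffly (about 4 N) and stays where it is left. While it is shut a steel rib on it reaches 5 mm into the block's groove, so that the block cannot be lifted out.
- tray: Shallow open steel tray lying loose on the worktop, 150 mm along its x, 130 mm along its y, walls 18 mm high and 3 mm thick, floor 3 mm thick; origin at the centre of its underside, z up.
- blank_center (a point): Centre (half-way up) of the undrilled aluminium block, 50 x 40 x 60 mm, plain top, standing loose on the bench. Not to be moved.
Things that resemble listed ones, but are neither listed nor needed, are in the scene too. What is shaped like the part that bears jaw_knob but yellow is not meant.

How it is judged (in metres and radians):
On the way:
1. the jaw is slid at least 30 mm open while the block still stands in the vise (value of joint vise_jaw above 0.03 m and distance of block_center from where it was at the start of the episode below 0.015 m), for 0.2 s.
At the end, for the whole second after the job is handed in: The tube block stands upright (within 6 degrees), released, flat on the floor of the tray inside its walls, with the tray flat on the worktop; the jaw is still at least 20 mm open; the undrilled block is within 20 mm of where it stood (x of block_center in the frame of tray between -0.055 and 0.055 m and y of block_center in the frame of tray between -0.045 and 0.045 m and z of block_center in the frame of tray between 0.028 and 0.037 m and angle between each of block_center, tray's own z axis and vertical below 0.1 rad and height (world z) of tray below 0.01 m and value of joint vise_jaw above 0.02 m and distance of blank_center from where it was at the start of the episode below 0.02 m); the robot touches nothing.
It fails at once if the undrilled block is moved more than 20 mm or knocked over (distance of blank_center from where it was at the start of the episode above 0.02 m or angle between blank_center's own z axis and vertical above 0.5 rad).
It fails at once if the tube block is dropped or slammed into the tray: within 30 mm above the tray's floor it moves faster than 0.5 m/s (x of block_center in the frame of tray between -0.075 and 0.075 m and y of block_center in the frame of tray between -0.065 and 0.065 m and z of block_center in the frame of tray below 0.063 m and linear speed of tube_block above 0.5 m/s).
It also fails if it takes over 48 s, if anything falls off the work surface, if the arm or the gripper's body presses on something with over 40 N, if the wrist force passes 120 N, or if a joint passes its speed limit or range.

## Working session

There is one attempt and no reset: what is moved stays moved. The work goes in short steps, Python scripts to look and compute and a tool call to move; the robot and the scene stay as the last step left them, time stands still between calls to the robot, and variables do not carry over. Pictures are saved under pics/ and viewed, at most 10 in all, crops included, and the job is handed in when it is done.

Besides the shell and the picture viewer there is one more tool, called after "Call:" in YAML: its name, and indented under it one key for each argument. drive_tool: Moves the arm, as the interface text tells. Shifts and turns lie within -1 to 1; 1 stands for 0.1 m of shift or pi/4 rad of turn. Its arguments: {"type":"object","properties":{"commands":{"type":"string"},"force":{"type":"number"}},"required":["commands"]}

```bash
mkdir -p pics
cat > h.py <<'E'
import numpy as np, cv2
from scipy.spatial.transform import Rotation as R
from rig import sense, capture, finish_job, boxes_of, tips_ahead
def cam(p):
    f=p["pixels"].shape[0]/2/np.tan(np.radians(p["fov_y"])/2)
    q=np.array(p["attitude"],float)
    M=R.from_quat(q[[1,2,3,0]]).as_matrix() if q.size==4 else q
    return f,M,np.array(p["position"],float)
def ray(p,uv):
    f,M,c=cam(p); return c,M@np.array([(uv[0]-p["cx"])/f,(uv[1]-p["cy"])/f,1.])
def onz(p,uv,z):
    c,d=ray(p,uv); return c+d*(z-c[2])/d[2]
def proj(p,X):
    f,M,c=cam(p); v=M.T@(np.array(X,float)-c); return np.array([p["cx"]+f*v[0]/v[2],p["cy"]+f*v[1]/v[2]])
def tri(p1,u1,p2,u2):
    c1,d1=ray(p1,u1);c2,d2=ray(p2,u2)
    s=np.linalg.lstsq(np.c_[d1,-d2],c2-c1,rcond=None)[0]
    a,b=c1+s[0]*d1,c2+s[1]*d2; return (a+b)/2,np.linalg.norm(a-b)
E
python3 - <<'E'
from h import *
for n in("scene","top"):
    p=capture(n); cv2.imwrite(f"pics/{n}0.png",cv2.resize(p["pixels"],(800,600)))
    print(n,p["fov_y"],p["cx"],p["cy"],p["position"],p["attitude"],p["shot"])
    for o in("block_center","jaw_knob","vise_jaw","tray","blank_center"):
        print(o,[(np.round(b["position"]),round(b["confidence"],2)) for b in boxes_of(p,o)][:4])
print(sense()["time_s"],tips_ahead if not callable(tips_ahead) else tips_ahead())
E
```

```text
scene 52.7369845111351 259.4286111154479 189.55375468668987 [  87.69009057 1108.1603334   896.46733082] [ 0.09791659 -0.21877405  0.87280913 -0.42515229] 1
block_center []
jaw_knob [(array([271., 204.]), 0.75), (array([201., 314.]), 0.74)]
vise_jaw [(array([201., 316.]), 0.81), (array([273., 204.]), 0.52)]
tray [(array([294., 158.]), 0.83)]
blank_center [(array([256., 166.]), 0.58)]
top 45.82806762066482 258.2991405292115 198.34161669144225 [-438.32066486  238.5416411  1345.30327086] [ 0.23143274 -0.65445288  0.67848324 -0.24039719] 2
block_center [(array([259., 203.]), 0.75)]
jaw_knob [(array([260., 220.]), 0.56)]
vise_jaw [(array([266., 222.]), 0.81), (array([125., 239.]), 0.43)]
tray [(array([357., 212.]), 0.59)]
blank_center [(array([314., 185.]), 0.75)]
0.6 17.0
```

View pics/scene0.png

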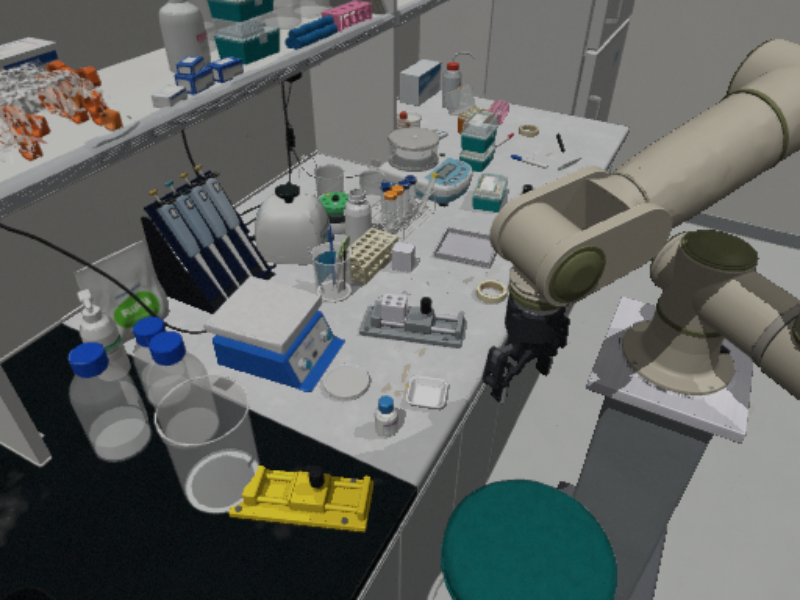

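View pics/top0.png

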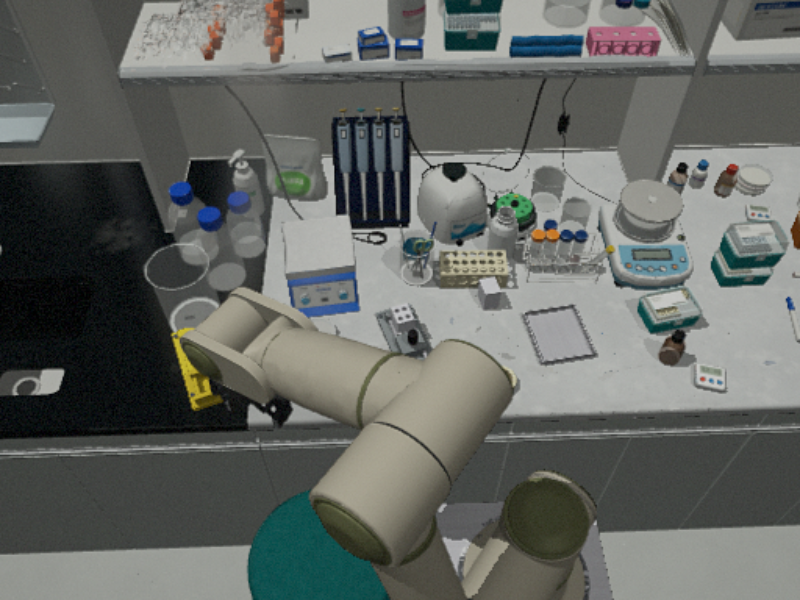

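The scene picture (800 px scale) shows the grey vise at (412,322), with the drilled block at (394,304) and its black knob at (426,304). The tray is at (467,247) and the plain blank at (403,257). In the top view the block is at (404,314), the knob at (413,337), the blank at (489,292) and the tray at (558,334).

Look-alikes:
- **Knob:** the yellow vise's knob at scene (316,477), rejected because it is yellow.
- **Block:** the plain blank at scene (403,257), rejected because it has no bores.
- **Tray:** the white weighing dish at scene (428,391), rejected because it is small and not steel.

Next is a close crop to check these choices.

Run:
```python
from h import *
a=capture("scene");b=capture("top")
k=7
A=cv2.resize(a["pixels"][140:225,222:336],None,fx=k,fy=k,interpolation=cv2.INTER_CUBIC)[:, :798]
cv2.imwrite("pics/s1.png",A)
B=cv2.resize(b["pixels"][172:240,234:390],None,fx=5,fy=5,interpolation=cv2.INTER_CUBIC)
cv2.imwrite("pics/t1.png",B)
s=1.5625
for n,u,v in(("block",(394,298),(404,311)),("knobtop",(426.5,299),(413,333)),("tray",(467,247),(558.5,334)),("blank",(403,257),(489,292))):
    X,e=tri(a,np.array(u)/s,b,np.array(v)/s); print(n,X.round(),round(e,1))
```

```text
block [580. 200.  78.] 4.4
knobtop [510. 183.  89.] 2.0
tray [ 557. -164.    6.] 2.7
blank [669. -10.  31.] 6.1
```

View pics/s1.png

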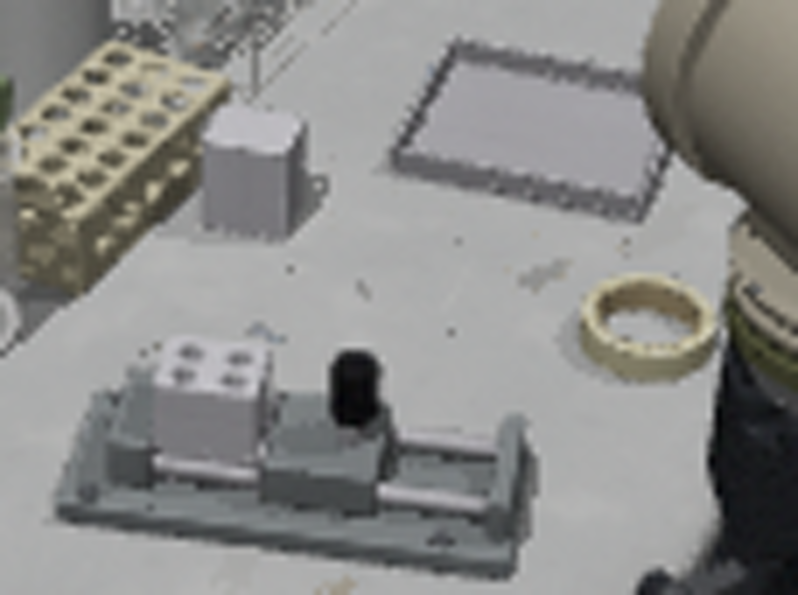

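View pics/t1.png

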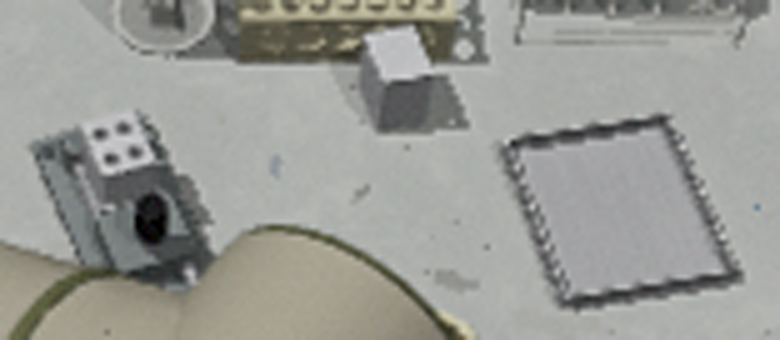

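Run:
```python
from h import *
a=capture("scene");b=capture("top")
S=lambda x,y:(np.array([x,y])+.5)/7-.5+[222,140]
T=lambda x,y:(np.array([x,y])+.5)/5-.5+[234,172]
blk=tri(a,S(211,366),b,T(117.5,143));kn=tri(a,S(355,359),b,T(152,206))
print(blk,kn); d=blk[0]-kn[0]; print("dist",np.hypot(*d[:2]),"yaw",np.degrees(np.arctan2(d[1],d[0])))
print("blk z75",onz(a,S(211,366),75),onz(b,T(117.5,143),75))
print("kn z88",onz(a,S(355,359),88),onz(b,T(152,206),88))
p,q=onz(a,S(60,515),0),onz(a,S(515,575),0);v=p-q;print("base edge",p,q,np.hypot(*v[:2]),np.degrees(np.arctan2(v[1],v[0])))
bt=[onz(b,T(*c),75) for c in((100,134),(123,128),(112,158),(135,152))]
v=bt[0]+bt[1]-bt[2]-bt[3];print("bores yaw",np.degrees(np.arctan2(v[1],v[0])))
c=[onz(b,T(*c),18) for c in((503,143),(665,117),(742,277),(568,305))]
print("tray",np.round(c),np.mean(c,0)); 
for i in range(4): e=c[(i+1)%4]-c[i];print(np.hypot(*e[:2]),np.degrees(np.arctan2(e[1],e[0])))
print("tray corners scene",[onz(a,S(*c),18).round() for c in((458,38),(392,155),(640,216))])
print("blank top",[onz(a,S(255,127),60).round(),onz(b,T(397,53),60).round()])
s=sense();print(s["ee_rot"],s["eef_pos"])
x=R.from_quat(np.array(s["ee_rot"])[[1,2,3,0]]).as_matrix();print(x.round(3))
```

```text
(array([578.39626576, 205.27947982,  76.47579906]), np.float64(1.8132100221779617)) (array([511.28863074, 183.57094748,  90.58718943]), np.float64(0.22562072008962247))
dist 70.53151816145015 yaw 17.92578552481376
blk z75 [578.24341212 204.40879004  75.        ] [580.7298155  205.09254996  75.        ]
kn z88 [512.52425371 180.69913086  88.        ] [513.38654637 183.43605839  88.        ]
base edge [631.90961897 261.5752644    0.        ] [416.48120822 193.28248142   0.        ] 225.99403612788743 17.58909282387514
bores yaw 19.31039583808357
tray [[ 616.  -85.   18.]
 [ 637. -211.   18.]
 [ 488. -239.   18.]
 [ 468. -110.   18.]] [ 552.11881426 -161.36402299   18.        ]
127.7525601522955 -80.66340141340194
151.74852206327958 -169.5665051844034
129.80936822555964 98.73139530789669
150.35202398528446 9.662573344949367
tray corners scene [array([ 634., -214.,   18.]), array([614., -80.,  18.]), array([466., -92.,  18.])]
blank top [array([668., -11.,  60.]), array([672.,  -8.,  60.])]
[-2.07731391e-05  2.11761664e-01  9.77321337e-01 -3.12207311e-05] [217.32140009 477.90543447 248.26812186]
[[-0.91   0.414 -0.   ]
 [ 0.414  0.91  -0.   ]
 [ 0.    -0.    -1.   ]]
```

Vise yaw is about 18°, with the block at (579,205) and its top at about 75 mm. The knob is at (512,183) with its top at about 88 mm, and knob to block measures 70.5 mm against the stated 70. The tray is at about (551,-160) with yaw about 9.5°, and the measured sides match the text. The blank is at (670,-10). I'll go above the knob with the closing line across the vise.

Call:
drive_tool:
  commands: "0.246 -0.246 -0.05 0 0 0.079 60; 0.246 -0.246 -0.05 0 0 0.079 60; 0.246 -0.246 -0.05 0 0 0.079 60; 0.246 -0.246 -0.05 0 0 0.079 60; 0.246 -0.246 -0.05 0 0 0.079 60; 0.246 -0.246 -0.05 0 0 0.079 60; 0.246 -0.246 -0.05 0 0 0.079 60; 0.246 -0.246 -0.05 0 0 0.079 60; 0.246 -0.246 -0.05 0 0 0.079 60; 0.246 -0.246 -0.05 0 0 0.079 60; 0.246 -0.246 -0.05 0 0 0.079 60; 0.246 -0.246 -0.05 0 0 0.079 60; 0 0 0 0 0 0 60; 0 0 0 0 0 0 60"
  force: 50

```text
time_s: 1.97
eef_pos: [513.2, 181.5, 187.8]
ee_rot: [-0.0, -0.157, 0.988, 0.0]
force: [-0.1, 0.0, -0.6]
grip_width: 0.598
grip_force: 0.0
```

Call:
drive_tool:
  commands: "-0.01 0.01 -0.3 0 0 0 60; 0 0 -0.3 0 0 0 60; 0 0 -0.15 0 0 0 60; 0 0 0 0 0 0 60"

```text
time_s: 2.3
eef_pos: [509.2, 184.4, 110.5]
ee_rot: [-0.003, -0.159, 0.987, 0.0]
force: [-1.3, -1.2, 0.5]
grip_width: 0.601
grip_force: 0.0
```

Run:
```python
from h import *
a=capture("scene");b=capture("top")
A=cv2.resize(a["pixels"][165:225,225:305],None,fx=8,fy=8,interpolation=cv2.INTER_CUBIC)
cv2.imwrite("pics/s2.png",A)
cv2.imwrite("pics/t2.png",b["pixels"])
s=sense();print(s["eef_pos"],s["force"])
```

```text
[511.37259422 184.4407292  114.03403654] [ 0.52334221 -0.7492964   0.28612058]
```

View pics/s2.png

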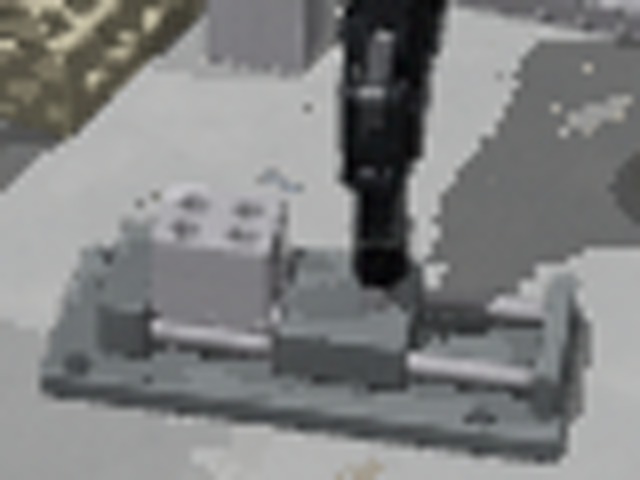

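The near finger is in line with the knob at crop (382,265), and the block's bores at (215,220) are clear of the gripper. I'll descend and grip the knob.

Call:
drive_tool:
  commands: "0 0 -0.17 0 0 0 60; 0 0 -0.17 0 0 0 60; 0 0 0 0 0 0 60; 0 0 0 0 0 0 0; 0 0 0 0 0 0 0; 0 0 0 0 0 0 0; 0 0 0 0 0 0 0; 0 0 0 0 0 0 0; 0 0 0 0 0 0 0"
  force: 50

```text
time_s: 3.15
eef_pos: [512.1, 184.8, 81.4]
ee_rot: [0.001, -0.158, 0.987, 0.001]
force: [-2.7, 6.3, 6.0]
grip_width: 0.263
grip_force: 49.1
```

Call:
drive_tool:
  commands: "-0.038 -0.0124 0 0 0 0 0; -0.038 -0.0124 0 0 0 0 0; -0.038 -0.0124 0 0 0 0 0; -0.038 -0.0124 0 0 0 0 0; -0.038 -0.0124 0 0 0 0 0; -0.038 -0.0124 0 0 0 0 0; -0.038 -0.0124 0 0 0 0 0; -0.038 -0.0124 0 0 0 0 0; -0.038 -0.0124 0 0 0 0 0; -0.038 -0.0124 0 0 0 0 0; -0.038 -0.0124 0 0 0 0 0; 0 0 0 0 0 0 0; 0 0 0 0 0 0 0; 0 0 0 0 0 0 0"

```text
time_s: 4.32
eef_pos: [470.3, 171.6, 81.4]
ee_rot: [0.002, -0.158, 0.987, 0.001]
force: [-3.3, 9.8, 7.9]
grip_width: 0.26
grip_force: 49.8
```

Still gripping, and the tool has moved about 44 mm. Now release, rise and look.

Call:
drive_tool:
  commands: "0 0 0 0 0 0 60; 0 0 0 0 0 0 60; 0 0 0 0 0 0 60; 0 0 0 0 0 0 60; 0 0 0.2 0 0 0 60; 0 0 0.3 0 0 0 60; 0 0 0.3 0 0 0 70; 0 0 0.1 0 0 0 70; 0 0 0 0 0 0 70; 0 0 0 0 0 0 70"

```text
time_s: 5.15
eef_pos: [469.6, 169.9, 168.8]
ee_rot: [-0.0, -0.158, 0.987, -0.0]
force: [0.2, -0.6, 0.2]
grip_width: 0.701
grip_force: 0.0
```

Run:
```python
from h import *
a=capture("scene");b=capture("top")
A=cv2.resize(a["pixels"][140:225,222:336],None,fx=7,fy=7,interpolation=cv2.INTER_CUBIC)
cv2.imwrite("pics/s3.png",A)
s=sense();print(s["eef_pos"],s["force"],s["grip_width"])
for n in("block_center","jaw_knob","tray"):
  for p in(a,b): print(n,[(x["position"],x["confidence"]) for x in boxes_of(p,n)][:2])
```

```text
[469.08576378 169.90535045 167.79001044] [-0.35603164 -0.02270407 -0.05773279] 0.7012530067553806
block_center []
block_center []
jaw_knob [([202.6, 312.8], 0.98), ([281.5, 207.2], 0.62)]
jaw_knob [([126.1, 235.0], 0.52)]
tray [([300.4, 159.3], 0.61)]
tray [([357.7, 214.2], 0.91)]
```

View pics/s3.png

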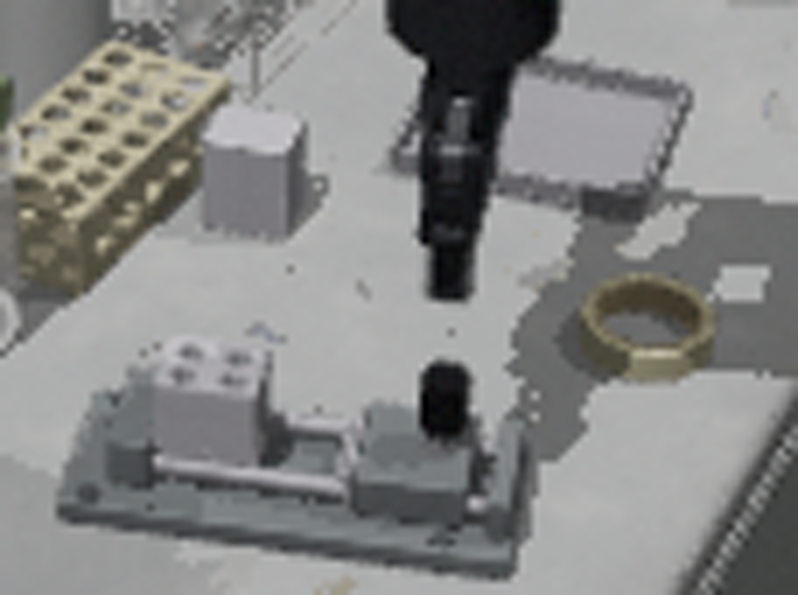

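The jaw is fully open, with the knob now at crop (445,400). The block's bores are still at (211,366), so it hasn't moved. Next I'll grip the block.

Call:
drive_tool:
  commands: "0.275 0.089 0 0 0 0 70; 0.275 0.089 0 0 0 0 70; 0.275 0.089 0 0 0 0 70; 0.275 0.089 0 0 0 0 70; 0 0 -0.3 0 0 0 70; 0 0 -0.3 0 0 0 70; 0 0 -0.25 0 0 0 70; 0 0 -0.1 0 0 0 70; 0 0 -0.08 0 0 0 70; 0 0 0 0 0 0 70; 0 0 0 0 0 0 70"

```text
time_s: 6.47
eef_pos: [580.3, 205.7, 67.4]
ee_rot: [0.001, -0.158, 0.987, -0.0]
force: [-0.7, 0.2, 0.1]
grip_width: 0.7
grip_force: 0.0
```

Call:
drive_tool:
  commands: "0 0 -0.03 0 0 0 30; 0 0 0 0 0 0 20; 0 0 0 0 0 0 20; 0 0 0 0 0 0 20; 0 0 0 0 0 0 20; 0 0 0 0 0 0 20; 0 0 0 0 0 0 20"
  force: 60

```text
time_s: 7.05
eef_pos: [580.3, 205.8, 64.5]
ee_rot: [0.001, -0.158, 0.987, -0.0]
force: [-1.2, 0.6, 6.2]
grip_width: 0.46
grip_force: 61.5
```

Grip width is 39 mm, so the block is held. Lift.

Call:
drive_tool:
  commands: "0 0 0.05 0 0 0 20; 0 0 0.1 0 0 0 20; 0 0 0.2 0 0 0 20; 0 0 0.25 0 0 0 20; 0 0 0.25 0 0 0 20; 0 0 0.15 0 0 0 20; 0 0 0 0 0 0 20; 0 0 0 0 0 0 20"

```text
time_s: 7.72
eef_pos: [579.7, 205.6, 163.5]
ee_rot: [0.0, -0.158, 0.987, -0.0]
force: [-0.4, 0.7, -3.0]
grip_width: 0.457
grip_force: 61.0
```

Wrist force shows about 3 N of load, so the block is in the gripper. Carry it over the tray.

Call:
drive_tool:
  commands: "-0.01 -0.1 0 0 0 0 20; -0.02 -0.2 0 0 0 -0.02 20; -0.02 -0.25 0 0 0 -0.02 20; -0.02 -0.25 0 0 0 -0.02 20; -0.02 -0.25 0 0 0 -0.02 20; -0.02 -0.25 0 0 0 -0.02 20; -0.02 -0.25 0 0 0 -0.02 20; -0.02 -0.25 0 0 0 -0.02 20; -0.02 -0.25 0 0 0 -0.02 20; -0.02 -0.25 0 0 0 -0.02 20; -0.02 -0.25 0 0 0 -0.02 20; -0.02 -0.25 0 0 0 -0.01 20; -0.02 -0.25 0 0 0 0 20; -0.02 -0.25 0 0 0 0 20; -0.01 -0.2 0 0 0 0 20; -0.01 -0.15 0 0 0 0 20; 0 -0.06 0 0 0 0 20; 0 0 0 0 0 0 20; 0 0 0 0 0 0 20; 0 0 0 0 0 0 20"

```text
time_s: 9.38
eef_pos: [550.7, -164.3, 163.1]
ee_rot: [-0.0, -0.077, 0.997, 0.0]
force: [0.4, -0.1, -2.2]
grip_width: 0.455
grip_force: 60.9
```

Run:
```python
from h import *
a=capture("scene");b=capture("top")
for p,o in((a,(240,110)),(b,(290,160))):
    im=p["pixels"].copy(); im=im[o[1]:o[1]+90,o[0]:o[0]+110]
    cv2.imwrite("pics/c%d.png"%p["shot"],im)
    im=cv2.resize(im,None,fx=3.6,fy=3.6,interpolation=cv2.INTER_CUBIC)
    globals().setdefault("L",[]).append(im)
cv2.imwrite("pics/both4.png",np.hstack(L)); s=sense();print(s["eef_pos"],s["force"])
for X in((552,-160,3),): print((proj(a,X)-[240,110])*3.6,(proj(b,X)-[290,160])*3.6+[396,0])
```

```text
[ 550.8458899  -164.30968798  163.27439909] [-0.05562594  0.53934186 -1.65888358]
[213.58604471 177.33518667] [634.77600478 200.6246658 ]
```

View pics/both4.png

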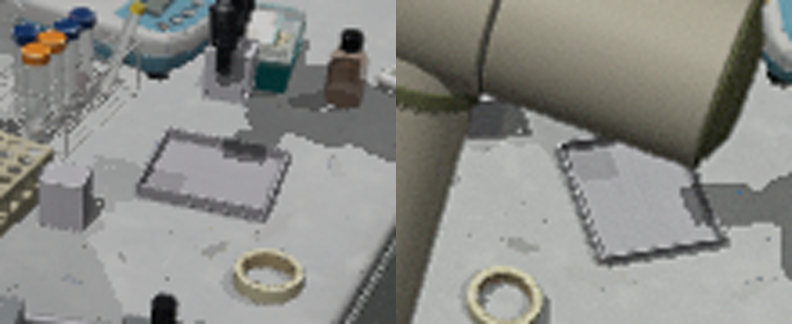

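The block is gripped above the tray. The tray's centre at left (217,174) and right (642,195) agrees with the projected (552,-160) to within a few mm. Lower it.

Call:
drive_tool:
  commands: "0 0.02 -0.15 0 0 0 20; 0 0 -0.2 0 0 0 20; 0 0 -0.2 0 0 0 20; 0 0 -0.2 0 0 0 20; 0 0 -0.15 0 0 0 20; 0 0 -0.1 0 0 0 20; 0 0 -0.04 0 0 0 20; 0 0 -0.02 0 0 0 20; 0 0 0 0 0 0 20; 0 0 -0.015 0 0 0 20; 0 0 -0.01 0 0 0 20; 0 0 -0.01 0 0 0 20; 0 0 -0.01 0 0 0 20; 0 0 0 0 0 0 20; 0 0 0 0 0 0 20"

```text
time_s: 10.73
eef_pos: [550.8, -163.4, 52.9]
ee_rot: [0.0, -0.076, 0.997, -0.0]
force: [-0.2, 0.0, -1.8]
grip_width: 0.457
grip_force: 61.0
```

Call:
drive_tool:
  commands: "0 0 -0.008 0 0 0 20; 0 0 -0.005 0 0 0 20; 0 0 0 0 0 0 20; 0 0 0 0 0 0 20"

```text
time_s: 11.07
eef_pos: [550.9, -163.4, 52.4]
ee_rot: [0.0, -0.076, 0.997, -0.0]
force: [-2.8, 1.9, 4.8]
grip_width: 0.456
grip_force: 62.0
```

Contact with the floor. Release and rise straight up.

Call:
drive_tool:
  commands: "0 0 0 0 0 0 55; 0 0 0 0 0 0 65; 0 0 0 0 0 0 70; 0 0 0 0 0 0 70; 0 0 0 0 0 0 70; 0 0 0 0 0 0 70; 0 0 0.1 0 0 0 70; 0 0 0.2 0 0 0 70; 0 0 0.3 0 0 0 70; 0 0 0.3 0 0 0 70; 0 0 0.3 0 0 0 70; 0 0 0.2 0 0 0 70; 0 0 0 0 0 0 70; 0 0 0 0 0 0 70"

```text
time_s: 12.23
eef_pos: [551.0, -163.4, 192.8]
ee_rot: [0.001, -0.076, 0.997, -0.001]
force: [-0.5, 0.2, -0.7]
grip_width: 0.696
grip_force: 0.0
```

Run:
```python
from h import *
a=capture("scene")
cv2.imwrite("pics/s5.png",cv2.resize(a["pixels"][110:225,222:336],None,fx=5,fy=5,interpolation=cv2.INTER_CUBIC)); s=sense();print(s["eef_pos"],s["force"],s["grip_width"])
```

```text
[ 550.49751117 -163.20457713  191.4526725 ] [-0.41497589  0.12571312 -0.75232284] 0.702157890639962
```

View pics/s5.png

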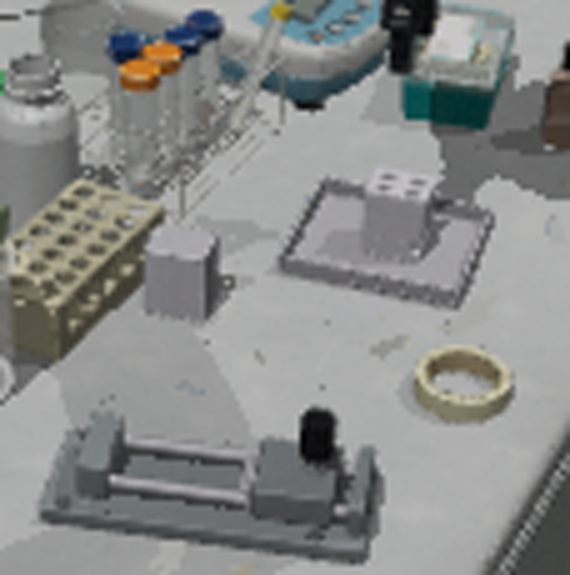

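The drilled block stands upright inside the tray at (398,215). The jaw is open with its knob at (318,432), and the blank is untouched at (182,270).

```bash
python3 -c "
from rig import finish_job
print(finish_job())"
```

```text
the job is handed in; nothing more can be done
None
```

I handed the job in at about 12 s: the jaw is pulled fully open, the drilled block stands upright in the tray and is released, and the undrilled block is untouched; the hand-in returned no verdict.

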